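Click the spice box lid shut

TASK

Close the round spice box by pressing down its blue lid rim section by section: start with the section that has the yellow tab, then go round clockwise as seen from above, until all four sections have clicked fully shut. Only press; do not lift, tip or shove the box out of its place, and leave the cups, jar, vials, shaker, spoon and fan switch alone.

Things in the scene. Friction and masses are not known exactly. Their poses are not given: they have to be found in the camera images.
- dabba: Round steel spice box, loose on the counter, 148 mm across, about 0.8 kg; base 140 mm across, so a press on the rim does not tip it. Origin at the centre of its underside, z up, +x towards rim section 1 and its yellow tab, -y towards section 2, -x section 3, +y section 4. Under each section a small blue side clip (24 mm wide, 60 mm up) bulges outward about 2 mm as it passes its catch.
- lid_top (a point): Centre of the white middle of the box's clip-on lid (106 mm across, 86 mm above the counter). Around it lies a blue rim ring, radius 56 to 78 mm, cut into four quarter sections with gaps of about 10 mm between them. Tops of open sections are about 98 mm above the counter, a red seal showing beneath; tops of shut ones are at 90 mm with no red under them.
- section1_top (a point): Rim section 1 (carries the yellow tab): point at the middle of its blue top face, 67 mm from the lid's axis; moves with the section. The section is an arc about 80 degrees long, 22 mm wide radially, 10 mm thick. Its yellow tab, 26 mm wide, sticks out 16 mm beyond the rim.
- section1 (a joint): How far rim section 1 has been pressed straight down, m: 0 = open (proud), 0.008 = shut. The resistance peaks at about 8 N near 2 mm, then fades; past about 5 mm it snaps the rest of the way and stays; let go earlier, it springs back.
- section2_top (a point): Rim section 2 (next clockwise after section 1 seen from above): point at the middle of its blue top face, 67 mm from the lid's axis; moves with the section. The section is an arc about 80 degrees long, 22 mm wide radially, 10 mm thick.
- section2 (a joint): How far rim section 2 has been pressed straight down, m: 0 = open (proud), 0.008 = shut. The resistance peaks at about 8 N near 2 mm, then fades; past about 5 mm it snaps the rest of the way and stays; let go earlier, it springs back.
- section3_top (a point): Rim section 3 (opposite section 1): point at the middle of its blue top face, 67 mm from the lid's axis; moves with the section. The section is an arc about 80 degrees long, 22 mm wide radially, 10 mm thick.
- section3 (a joint): How far rim section 3 has been pressed straight down, m: 0 = open (proud), 0.008 = shut. The resistance peaks at about 8 N near 2 mm, then fades; past about 5 mm it snaps the rest of the way and stays; let go earlier, it springs back.
- section4_top (a point): Rim section 4 (last, between section 3 and section 1): point at the middle of its blue top face, 67 mm from the lid's axis; moves with the section. The section is an arc about 80 degrees long, 22 mm wide radially, 10 mm thick.
- section4 (a joint): How far rim section 4 has been pressed straight down, m: 0 = open (proud), 0.008 = shut. The resistance peaks at about 8 N near 2 mm, then fades; past about 5 mm it snaps the rest of the way and stays; let go earlier, it springs back.
- cup1: Loose steel cup, 72 mm across the rim, 85 mm tall; origin at the centre of its underside. A bystander.
- cup2: Second loose steel cup, 72 mm across the rim, 85 mm tall; origin at the centre of its underside. A bystander.
- jar: Loose blue ceramic jar with a knobbed lid (one piece), 90 mm across, 120 mm tall; origin at the centre of its underside. A bystander.
- vial_rack: Loose small wooden rack with four glass vials (one piece), 50 x 170 mm, 94 mm tall; origin at the centre of its underside. A bystander.
- shaker: Loose small spice shaker, 40 mm across, 80 mm tall; origin at the centre of its underside. A bystander.
- spoon: Loose spoon lying flat, 160 mm long. A bystander.
- fan_switch (a joint): Black toggle of the exhaust switch on a small fixed white block, about 45 mm long lever, rad: 0 = leaning to the robot; a bystander, to be left as it is.
Mind the look-alikes: they are no part of the job. What is shaped like the dabba but orange is not meant.

How it is judged:
On the way, in this order (a step that is already met when the one before it is completed fails the run):
1. rim section 1 (carries the yellow tab) is clicked shut (value of joint section1 above 0.0068 m), for 0.2 s.
2. rim section 2 (next clockwise after section 1 seen from above) is clicked shut (value of joint section2 above 0.0068 m), for 0.2 s.
3. rim section 3 (opposite section 1) is clicked shut (value of joint section3 above 0.0068 m), for 0.2 s.
4. rim section 4 (last, between section 3 and section 1) is clicked shut (value of joint section4 above 0.0068 m), for 0.2 s.
At the end, for the whole second after the job is handed in: All four rim sections are pressed at least 6.8 mm of their 8 mm (clicked), and the box stands still and upright (within 0.05 rad) on the counter within 30 mm of where it began (value of joint each of section1, section2, section3, section4 above 0.0068 m and distance of dabba from where it was at the start of the episode below 0.03 m and angle between dabba's own z axis and vertical below 0.05 rad and height (world z) of dabba below 0.006 m and linear speed of dabba below 0.02 m/s); the robot touches nothing.
It fails at once if the spice box is lifted (over 12 mm), tipped (over 0.15 rad) or shoved more than 30 mm (height (world z) of dabba above 0.012 m or angle between dabba's own z axis and vertical above 0.15 rad or distance of dabba from where it was at the start of the episode above 0.03 m).
It fails at once if a cup, the jar, the vial rack, the shaker or the spoon is moved more than 20 mm or tipped (distance of any of cup1, cup2, jar, vial_rack, shaker, spoon from where it was at the start of the episode above 0.02 m or angle between any of cup1, cup2, jar, vial_rack, shaker's own z axis and vertical above 0.3 rad).
It fails at once if the fan switch is pushed (over 1 N) (contact force between fan_switch and the arm above 1 N or contact force between fan_switch and the fingers above 1 N).
It also fails if it takes over 51 s, if anything falls off the work surface, if the arm or the gripper's body presses on something with over 40 N, if the wrist force passes 120 N, or if a joint passes its speed limit or range.

ROBOT

A 6-joint arm with a two-finger parallel gripper is mounted at the origin on the work surface. World frame = base frame: x ahead of the robot, y to its left, z up, the work surface at z = 0. Lengths are in m, angles in rad, forces in N, time in s.
With the tool pointing down it reaches from about 0.4 to 0.825 m from the base axis. Payload 7 kg.
Tool frame: the origin (TCP) lies midway between the tips of the shut fingers; the grasp point (between the pads) lies 19 mm behind it; z points along the fingers, x is the direction in which the jaws open and shut, and the axes are right-handed (so a half turn about z gives the same grasp; the last joint's range is limited). The gripper opens to 88 mm and grips with 3 to 60 N. Pads are 19 mm wide; open, the fingers measure 130 mm over their backs; the gripper's body (78 mm by 193 mm) begins 47 mm behind the grasp point.
Start: joints at [1.439, 0.359, 0.012, 0, -1.224, -0.288], TCP at [0.275, 0.616, 0.227] pointing down, gripper open.
Joint ranges: [-3.07, 3.07], [-1.43, 2.12], [-1.02, 1.25], [-3.03, 1.67], [-3.05, -0], [-3.03, 3.03]. Speed limits (rad/s): [2.39, 2.39, 3.01, 3.14, 3.14, 3.14].

INTERFACE

Orientations are given as [roll, pitch, yaw] about the fixed x, y, z axes, in that order (R = Rz(yaw) Ry(pitch) Rx(roll)).
In Python, from station import status, eyes, workorder gives the robot as it stands.
- The arm moves only by the shell command python3 -m jog 'ROWS' [OPENING] [FORCE]. ROWS is JSON, a list of rows, each a list of 6 numbers: the shift along the world's x, y, z in mm, then the turn, a rotation vector about the world's x, y, z in rad. A call has 1 to 12 rows; each row shifts and turns the pose as measured when the row begins; what a row does not reach is not made up. A row lasts 1/10 s, in which the tool goes at most 50 mm and 8.59 degrees, less where a joint would pass 70% of its speed; a pose out of reach is approached as far as the arm can. A call with a gripper value outside its range is refused whole. OPENING is the opening, from 0 (shut) to 1 (fully open), set as the call begins (- or left out, the last holds). The fingers move at their own pace and stop on an object; FORCE is the grip in N (left out, the last holds). Time passes only in rows, so rows that do not move let the fingers close. It gives the time, the measured TCP pose, the force and the opening at its end, in the units of the state.
- status.get_state(): the state, without advancing time (a new reading comes with each control period).
- eyes.grab_frame(name): name is "side" or "top"; returns the picture (480x640x3 uint8, blue, green, red); there is no depth.
- eyes.calibration(name): a dict with "camera_matrix" (3x3 intrinsics, pixels), "cam_to_world" (4x4, takes a point from camera to world coordinates). Camera axes: x right, y up, looking along -z (the intrinsics and any distortion apply to the point x, -y, -z); pixel columns grow to the right and rows downward; lengths in m; the calibration is good to about 2 mm. A picture is of the moment at which its call begins. calibration takes no time and is no camera call.
- workorder.job_done(): hands the job in, once; it reports no verdict.
The state is a dict: "t": time; "q": joint angles; "qd": joint speeds; "joint_efforts": joint torques, N m; "eef_pos": TCP position; "ee_rot": TCP orientation; "force": force on the tool from outside, world axes, zero at the start; "moment": the same for the moment, N m; "width": finger opening in m.
Only numpy, scipy, OpenCV 4.12 (cv2) and the standard library are available. Lean on these libraries where they do the work, as an engineer would, in place of code of your own. Each camera call takes 0.05 s, during which the arm holds its last target. There are 200 camera calls.

## Working session

There is one attempt and no reset: what is moved stays moved. The work goes in short steps, Python scripts to look and compute and a shell command to move; the robot and the scene stay as the last step left them, time stands still between calls to the robot, and variables do not carry over. Pictures are saved under pics/ and viewed, about 8 in all and at most 12, crops included, and the job is handed in when it is done.

```bash
mkdir -p pics; python3 - <<'E'
from station import status, eyes
import cv2
for n in("side","top"):
    cv2.imwrite(f"pics/{n}0.png",eyes.grab_frame(n)); c=eyes.calibration(n); print(n,c)
print(status.get_state())
E
```

```text
side {'camera_matrix': array([[473.06974806,   0.        , 322.13366815],
       [  0.        , 473.06974806, 241.44353663],
       [  0.        ,   0.        ,   1.        ]]), 'cam_to_world': array([[ 0.92643406,  0.21242116, -0.31080086,  0.15502545],
       [-0.37644718,  0.52872379, -0.76074876, -0.8849831 ],
       [ 0.00272867,  0.82178367,  0.56979308,  0.73407435],
       [ 0.        ,  0.        ,  0.        ,  1.        ]])}
top {'camera_matrix': array([[505.78744831,   0.        , 320.42723316],
       [  0.        , 505.78744831, 233.54357947],
       [  0.        ,   0.        ,   1.        ]]), 'cam_to_world': array([[ 7.11483795e-03,  9.98199940e-01, -5.95504724e-02,
         4.23961211e-01],
       [-9.99973418e-01,  7.19715905e-03,  1.16799940e-03,
        -2.22655537e-02],
       [ 1.59449115e-03,  5.95405793e-02,  9.98224613e-01,
         1.24076590e+00],
       [ 0.00000000e+00,  0.00000000e+00,  0.00000000e+00,
         1.00000000e+00]])}
{'t': 0.1, 'q': array([ 1.43912756e+00,  3.59330141e-01,  1.11231166e-02, -3.33514134e-04,
       -1.22408753e+00, -2.88107467e-01]), 'qd': array([ 4.50920566e-04, -3.70598552e-04,  9.43400564e-04,  1.83723374e-03,
        1.23243268e-05, -1.03972982e-03]), 'joint_efforts': array([-3.21370593e-03, -5.84165490e+01,  2.93751132e+01,  7.01560736e+00,
        1.01859873e-02, -5.71450028e-05]), 'eef_pos': array([0.27493191, 0.61597662, 0.22569034]), 'ee_rot': array([-3.14146752e+00, -1.52557289e-03, -1.99068622e+00]), 'force': array([-0.4246145 , -0.28214726,  0.24543538]), 'moment': array([ 0.02815284, -0.01001833,  0.02703024]), 'width': 0.08759665723626367}
```

View pics/top0.png

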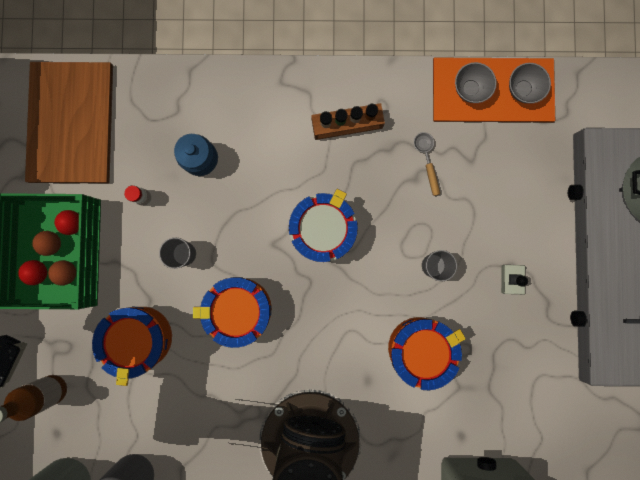

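View pics/side0.png

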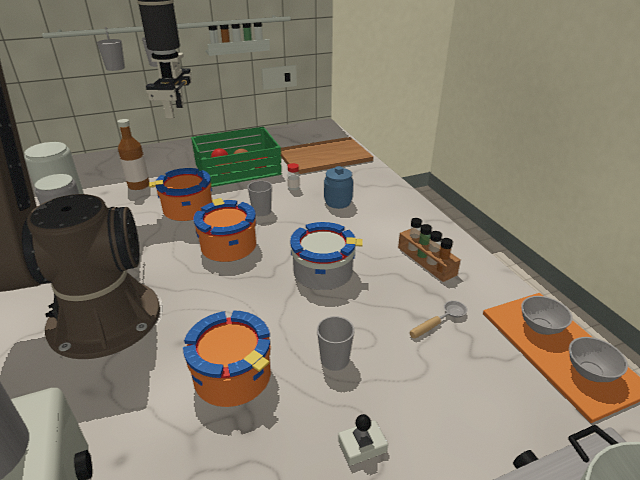

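The boxes that could be confused in the top view are orange ones at (131,342), (235,312) and (427,353), and a steel one with a white lid at (323,228). I choose the steel one, whose tab is at (339,198). Next I measure it and check it in a close crop.

```bash
cat > h.py <<'E'
import numpy as np, cv2
from station import eyes,status
def ray(n,px,z):
    c=eyes.calibration(n);K=c["camera_matrix"];T=np.array(c["cam_to_world"])
    d=np.array([(px[0]-K[0,2])/K[0,0],-(px[1]-K[1,2])/K[1,1],-1]);d=T[:3,:3]@d;o=T[:3,3]
    return o+d*(z-o[2])/d[2]
def px(n,p):
    c=eyes.calibration(n);K=c["camera_matrix"];T=np.array(c["cam_to_world"])
    q=T[:3,:3].T@(np.array(p)-T[:3,3]);return K[0,0]*q[0]/-q[2]+K[0,2],K[1,2]+K[1,1]*q[1]/q[2]
E
python3 - <<'E'
from h import *
im=cv2.imread("pics/top0.png"); x0,y0=270,175
c=im[y0:280,x0:375]; h=cv2.cvtColor(c,cv2.COLOR_BGR2HSV)
b=cv2.inRange(h,(100,120,50),(130,255,255)); y=cv2.inRange(h,(20,120,80),(35,255,255))
p=cv2.findNonZero(b).reshape(-1,2).astype(float)
(cx,cy),r=cv2.minEnclosingCircle(p.astype(np.float32)); C=ray("top",(cx+x0,cy+y0),.098)
w=cv2.inRange(h,(0,0,150),(179,60,255)); n,l,s,ce=cv2.connectedComponentsWithStats(w)
k=l[int(cy),int(cx)];W=ray("top",ce[k]+[x0,y0],.086)
t=cv2.findNonZero(y).reshape(-1,2).mean(0);T=ray("top",t+[x0,y0],.092)
print(cx+x0,cy+y0,r,C,"white",W,s[k],"tab",T,"ang",np.arctan2(*(T-C)[1::-1]),np.arctan2(*(T-W)[1::-1]),np.hypot(*(T-W)[:2]))
s=cv2.imread("pics/side0.png")[205:300,275:380]
cv2.imwrite("pics/crop.png",np.hstack([cv2.resize(c,(400,400),interpolation=2),cv2.resize(s,(400,400),interpolation=2)]))
for nm,q,z in(("vial",(348,115),.094),("cup",(440,262),.085),("cup",(177,250),.085),("jar",(195,150),.12)):print(nm,ray("top",q,z))
E
```

```text
322.75 227.25 34.32392501831055 [ 0.50645296 -0.02876223  0.098     ] white [ 0.50665586 -0.02942725  0.086     ] [  31   30   45   46 1599] tab [ 0.57469174 -0.062468    0.092     ] ang -0.45878674203314523 -0.45209138775657387 0.07563446984111816
vial [ 0.76640151 -0.08517944  0.094     ]
cup [ 0.42981641 -0.29698085  0.085     ]
cup [0.45290142 0.30364807 0.085     ]
jar [0.67634588 0.25883489 0.12      ]
```

View pics/crop.png

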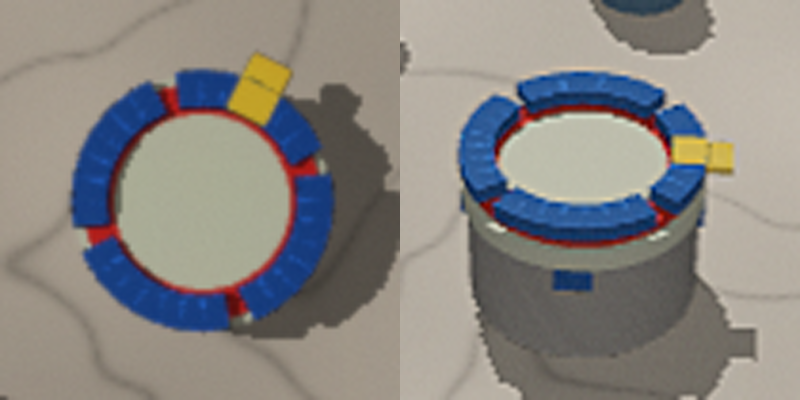

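The crop confirms the choice: a steel box with a white lid, a yellow tab, and all four sections open with red showing. Its centre is at about (0.5065, -0.029) and the tab points at -0.455 rad. The present tool yaw (-1.99) is already tangential to sections 1 and 3, so I keep it and shut the fingers on the way over.

```bash
python3 -m jog '[[16,-37,0,0,0,0],[16,-37,0,0,0,0],[16,-37,0,0,0,0],[16,-37,0,0,0,0],[16,-37,0,0,0,0],[16,-37,0,0,0,0],[16,-37,0,0,0,0],[16,-37,0,0,0,0],[16,-37,0,0,0,0],[16,-37,0,0,0,0]]' 0 20
```

```text
t: 1.1
eef_pos: [0.4348, 0.2336, 0.22]
ee_rot: [-3.142, -0.009, -1.984]
force: [1.0, 0.8, 0.4]
width: 0.013
```

Tracking is good. Remaining shift to section 1 at (0.567, -0.0585): (132, -292) mm.

```bash
python3 -m jog '[[16,-36,0,0,0,0],[16,-36,0,0,0,0],[16,-36,0,0,0,0],[16,-36,0,0,0,0],[16,-36,0,0,0,0],[16,-36,0,0,0,0],[16,-36,0,0,0,0],[16,-36,-20,0,0,0],[4,-4,-30,0,0,0],[0,0,-30,0,0,0],[0,0,0,0,0,0]]'; python3 -c "
from h import *
print(status.get_state())
cv2.imwrite('pics/s1.png',cv2.resize(eyes.grab_frame('side')[150:310,230:430],(800,640))[:600])"
```

```text
t: 2.2
eef_pos: [0.5694, -0.0777, 0.1364]
ee_rot: [3.14, -0.009, -1.99]
force: [-1.2, 0.1, 0.7]
width: 0.0004
{'t': 2.2, 'q': array([ 0.20946795,  0.27270533, -0.33608886,  0.00846587, -0.96852706,
        0.93739076]), 'qd': array([-0.01505174, -0.02988208,  0.06399667,  0.02806092, -0.0450087 ,
        0.00318105]), 'joint_efforts': array([-1.57463592e-01, -4.81395006e+01,  2.62557471e+01,  6.34696215e+00,
        1.12582471e+00,  3.30032757e-02]), 'eef_pos': array([ 0.56941924, -0.0777246 ,  0.13635358]), 'ee_rot': array([ 3.14043059, -0.00946965, -1.98990963]), 'force': array([-1.16148013,  0.05749593,  0.67235806]), 'moment': array([ 0.03307115,  0.11850722, -0.01899466]), 'width': 0.0003573896988805724}
```

View pics/s1.png

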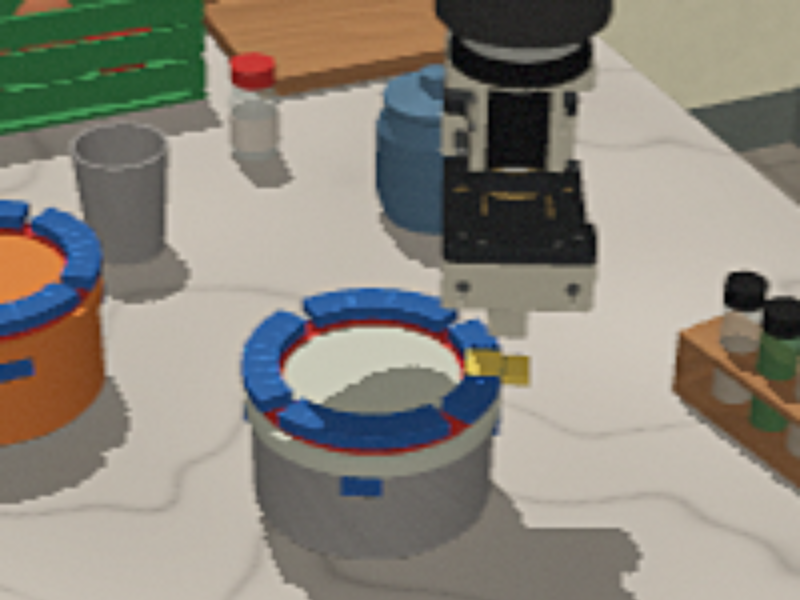

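The shut fingers are over the section 1 side of the correct box and need a (-2, +19) mm correction. I'll make it, descend to just above the rim, and start pressing.

```bash
python3 -m jog '[[-1,10,0,0,0,0],[-1,9,0,0,0,0],[0,0,-10,0,0,0],[0,0,-10,0,0,0],[0,0,-8,0,0,0],[0,0,-3,0,0,0],[0,0,-3,0,0,0],[0,0,0,0,0,0]]'
```

```text
t: 3.05
eef_pos: [0.5712, -0.0542, 0.1078]
ee_rot: [-3.133, -0.004, -1.984]
force: [1.3, 0.2, 0.4]
width: 0.0009
```

```bash
python3 -m jog '[[-4,-4,-2,0,0,0],[0,0,-3,0,0,0],[0,0,-3,0,0,0],[0,0,-3,0,0,0],[0,0,-3,0,0,0]]'
```

```text
t: 3.55
eef_pos: [0.5671, -0.059, 0.0938]
ee_rot: [-3.132, -0.004, -1.985]
force: [-2.2, 2.3, 3.4]
width: 0.0006
```

```bash
python3 -m jog '[[0,0,-3,0,0,0],[0,0,-3,0,0,0],[0,0,-3,0,0,0]]'; python3 -m jog '[[0,0,-2,0,0,0]]'
```

```text
t: 3.85
eef_pos: [0.57, -0.0599, 0.0896]
ee_rot: [-3.126, -0.004, -1.982]
force: [-9.4, -0.8, 32.0]
width: 0.0004
t: 3.95
eef_pos: [0.5707, -0.0603, 0.0899]
ee_rot: [-3.124, -0.004, -1.981]
force: [-7.7, 1.9, 18.0]
width: 0.0004
```

Section 1 bottomed out at z≈0.090, with the force rising to 32 N. Lift, then section 2 at (0.477, -0.089).

```bash
python3 -m jog '[[0,0,15,0,0,0],[0,0,18,0,0,0],[-18,-5,0,0,0,0],[-25,-8,0,0,0,0],[-25,-8,0,0,0,0],[-18,-6,0,0,0,0],[-6,-1,0,0,0,0],[0,0,0,0,0,0],[0,0,0,0,0,0]]'; python3 - <<'E'
from h import *
im=eyes.grab_frame('side');cv2.imwrite('pics/s2.png',cv2.resize(im[150:310,230:430],(800,640))[:600])
E
```

```text
t: 4.85
eef_pos: [0.4781, -0.0889, 0.1237]
ee_rot: [-3.12, -0.003, -1.98]
force: [0.2, 0.2, 0.7]
width: 0.0005
```

View pics/s2.png

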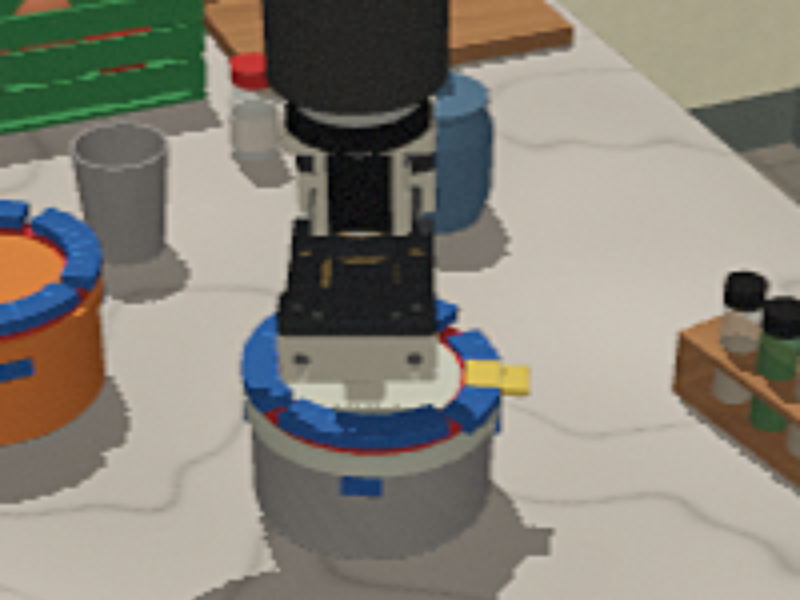

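Section 1 sits flush with no red under it, and the box is in place. Now press section 2.

```bash
python3 -m jog '[[-1,0,-10,0,0,0],[0,0,-8,0,0,0],[0,0,-3,0,0,0],[0,0,-3,0,0,0],[0,0,-3,0,0,0],[0,0,-3,0,0,0]]';python3 -m jog '[[0,0,-3,0,0,0],[0,0,-2,0,0,0]]'
```

```text
t: 5.5
eef_pos: [0.4791, -0.0881, 0.0903]
ee_rot: [-3.121, -0.004, -1.979]
force: [-0.3, -0.7, 3.0]
width: 0.0005
t: 5.7
eef_pos: [0.4794, -0.089, 0.0897]
ee_rot: [-3.119, -0.006, -1.976]
force: [-14.1, 8.7, 34.1]
width: 0.0007
```

Section 2 also bottomed out at 0.090. Next is section 3 at (0.446, 0.000).

```bash
python3 -m jog '[[0,0,15,0,0,0],[0,0,18,0,0,0],[-6,18,0,0,0,0],[-8,25,0,0,0,0],[-8,25,0,0,0,0],[-8,16,0,0,0,0],[-3,5,0,0,0,0],[0,0,0,0,0,0],[0,0,0,0,0,0]]'
```

```text
t: 6.6
eef_pos: [0.4463, 0.0023, 0.1249]
ee_rot: [-3.116, -0.003, -1.977]
force: [-0.5, -1.1, 0.1]
width: 0.0003
```

```bash
python3 -m jog '[[0,-2,-10,0,0,0],[0,0,-8,0,0,0],[0,0,-3,0,0,0],[0,0,-3,0,0,0],[0,0,-3,0,0,0],[0,0,-3,0,0,0]]';python3 -m jog '[[0,0,-3,0,0,0],[0,0,-2,0,0,0]]'
```

```text
t: 7.2
eef_pos: [0.447, -0.0019, 0.0919]
ee_rot: [-3.116, -0.004, -1.981]
force: [-1.3, 0.5, -1.1]
width: 0.0003
t: 7.4
eef_pos: [0.4471, -0.0019, 0.0896]
ee_rot: [-3.116, -0.005, -1.979]
force: [-21.0, 5.4, 49.7]
width: 0.0005
```

Section 3 is down. Section 4 is at (0.536, 0.031).

```bash
python3 -m jog '[[0,0,15,0,0,0],[0,0,18,0,0,0],[18,6,0,0,0,0],[25,8,0,0,0,0],[25,9,0,0,0,0],[16,8,0,0,0,0],[4,2,0,0,0,0],[0,0,0,0,0,0],[0,0,0,0,0,0]]'
```

```text
t: 8.3
eef_pos: [0.5369, 0.0321, 0.1239]
ee_rot: [-3.115, -0.004, -1.978]
force: [-0.6, -0.1, 0.5]
width: 0.001
```

```bash
python3 -m jog '[[-1,-1,-10,0,0,0],[0,0,-8,0,0,0],[0,0,-3,0,0,0],[0,0,-3,0,0,0],[0,0,-3,0,0,0],[0,0,-3,0,0,0]]';python3 -m jog '[[0,0,-3,0,0,0],[0,0,-2,0,0,0]]'
```

```text
t: 8.9
eef_pos: [0.5334, 0.0299, 0.0921]
ee_rot: [-3.115, -0.004, -1.978]
force: [0.1, 0.4, 0.1]
width: 0.0002
t: 9.1
eef_pos: [0.5343, 0.0303, 0.0897]
ee_rot: [-3.113, -0.003, -1.977]
force: [-14.7, 3.1, 34.5]
width: 0.0005
```

Section 4 is down. I'll retreat up and aside, then check in both views.

```bash
python3 -m jog '[[0,0,15,0,0,0],[0,0,40,0,0,0],[0,0,45,0,0,0],[-10,35,10,0,0,0],[-10,35,0,0,0,0],[-10,35,0,0,0,0],[-10,35,0,0,0,0],[-10,35,0,0,0,0],[-10,35,0,0,0,0],[-10,35,0,0,0,0],[0,0,0,0,0,0],[0,0,0,0,0,0]]'; python3 - <<'E'
from h import *
im=eyes.grab_frame('side');s=cv2.resize(im[205:300,275:380],(400,400),interpolation=2)
t=eyes.grab_frame('top');c=t[175:280,270:375];cv2.imwrite('pics/fin.png',np.hstack([cv2.resize(c,(400,400),interpolation=2),s]))
h=cv2.cvtColor(c,cv2.COLOR_BGR2HSV);w=cv2.inRange(h,(0,0,150),(179,60,255));n,l,st,ce=cv2.connectedComponentsWithStats(w)
print(ray('top',ce[l[52,53]]+[270,175],.086),st[l[52,53]],status.get_state()['force'])
E
```

```text
t: 10.3
eef_pos: [0.4602, 0.2854, 0.2036]
ee_rot: [-3.113, 0.003, -1.98]
force: [-0.9, 0.4, 0.2]
width: 0.0003
[ 0.5116571  -0.02963834  0.086     ] [  30   30   46   44 1459] [-0.17304004  0.25169442  0.23448788]
```

View pics/fin.png

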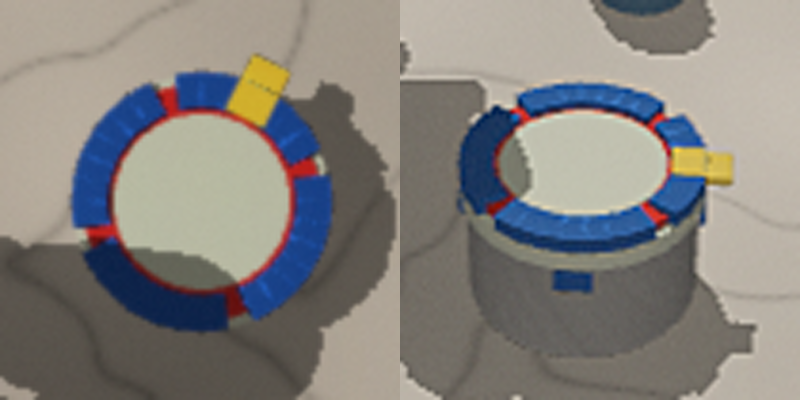

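All four sections are flush, with no red under them from the side, and the box is where it was. The 5 mm shift in the white centroid comes from the arm's shadow at (165,270), since the rim outline hasn't moved. The arm is clear.

```bash
python3 -c "
from station import workorder;print(workorder.job_done())"
```

```text
the job is handed in; nothing more can be done
None
```

I pressed the steel box's four rim sections shut with the closed fingers, in order: the yellow-tab section, then 2, 3 and 4 clockwise. I then moved the arm clear and handed the job in at about 10.4 s.

- **Presses:** each one bottomed out with the fingertips at z ≈ 0.090 m, the stated height of a shut section. The measured wrist forces were 32 to 50 N, highest on section 3.
- **Last pictures:** all four sections sit flush, with no red under them in the side view. The rim is where it started, and the tool force is near zero.
- **One disagreement:** the white lid's measured centre came out 5 mm off in x. The arm's shadow covers part of the lid there and the rim outline shows no shift, so I did not treat it as movement.
- **Not checked:** the last pictures were close crops of the box. I did not look at the cups, jar, vials, shaker, spoon or switch at the end. The tool crossed the counter with its tip about 0.2 m up and came lower only at the box, so I expect they were not touched.

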